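# Stroke the makeup mirror's light up to full

## Robot

A 6-joint arm with a two-finger parallel gripper is mounted at the origin on the work surface. World frame = base frame: x ahead of the robot, y to its left, z up, the work surface at z = 0. Lengths are in m, angles in rad, forces in N, time in s.
With the tool pointing down it reaches from about 0.375 to 0.9 m from the base axis. Payload 3.1 kg.
Tool frame: the origin (TCP) lies midway between the tips of the shut fingers; the grasp point (between the pads) lies 19 mm behind it; x points along the fingers, z is the direction in which the jaws open and shut, and the axes are right-handed (so a half turn about x gives the same grasp; the last joint's range is limited). The gripper opens to 85 mm and grips with 20 to 120 N. Pads are 22 mm wide; open, the fingers measure 114 mm over their backs; the gripper's body (76 mm by 85 mm) begins 54 mm behind the grasp point. The pads swing forward as they close: fully open they stand 13 mm farther back than shut.
Start: joints at [1.149, 0.527, 1.433, -0, 1.181, -0.178], TCP at [0.151, 0.607, 0.231] pointing down, gripper open.
Joint ranges: [-3.08, 3.08], [-0.75, 2.2], [0.22, 2.44], [-1.43, 4.57], [0, 2.65], [-2.85, 2.85]. Speed limits (rad/s): [2.79, 2.79, 3.14, 3.14, 3.14, 3.14].

## Interface

Orientations are given as a unit quaternion [x, y, z, w].
In Python, from station import status, snapshot, camera_params, ticket gives the robot as it stands.
- The arm moves only by the tool arm_command, never from a script. Its argument "series" is a list that holds one entry, the list of rows, each a list of 4 numbers: the shift along the tool's x, y, z in mm, then the turn about the tool's x in rad. A call has 1 to 10 rows; each row shifts and turns the commanded pose from where the row before left it, along the tool's axes as they then stand; what a row does not reach is not made up. A row lasts 1/10 s, in which the tool goes at most 50 mm and 8.59 degrees, less where a joint would pass 70% of its speed; a pose out of reach is approached as far as the arm can. A call is refused whole if a number of a shift passes 50 or a number of a turn 0.15, either way. A call with a gripper value outside its range is refused whole. "jaw" is the opening in per cent of the stroke, from 0 (shut) to 100 (fully open), set as the call begins (left out, the last holds). The fingers move at their own pace and stop on an object; "force" is the grip in N (left out, the last holds). Time passes only in rows, so rows that do not move let the fingers close. It gives the time, the measured TCP pose, the force and the opening at its end, in the units of the state.
- status.sense(): the state, without advancing time (a new reading comes with each control period).
- snapshot(name): name is "side" or "top"; returns the picture (400x640x3 uint8, red, green, blue); there is no depth.
- camera_params(name): a dict with "fovy" (degrees; the focal length in pixels is half the picture's height over the tangent of half this angle, whatever the lens; pixels are square), "cx", "cy" (the principal point, pixels), "extrinsics" (4x4, takes a point from camera to world coordinates). Camera axes: x right, y down, z forward; pixel columns grow to the right and rows downward; lengths in m; the calibration is good to about 2 mm. A picture is of the moment at which its call begins. camera_params takes no time and is no camera call.
- ticket.sign_off(): hands the job in, once; it reports no verdict.
The state is a dict: "t": time; "q": joint angles; "qd": joint speeds; "tau": joint torques, N m; "tcp_pos": TCP position; "tool_rot": TCP orientation; "force": force on the tool from outside, world axes, zero at the start; "ft_torque": the same for the moment, N m; "finger_gap": opening from 0.0 (shut) to 1.0 (fully open).
Only numpy, scipy, OpenCV 4.12 (cv2) and the standard library are available. Lean on these libraries where they do the work, as an engineer would, in place of code of your own. Each camera call takes 0.05 s, during which the arm holds its last target. There are 200 camera calls.

## Task

Bring the makeup mirror's light up to full: push the red toggle lever on its base fully over towards the mirror side (on), then, with the fingers shut, stroke lightly along the curved touch strip from the smallest dot over each dot in turn to the largest. Finish while holding the fingertips lightly on the largest dot alone, leaving them there. Only touch and push: lift nothing, press the strip gently, and leave the mirror base and all the cosmetics where they stand.

Things in the scene. Friction and masses are not known exactly. Their poses are not given: they have to be found in the camera images.
- mirror: makeup mirror: loose white base 210 x 350 x 22 mm (2.6 kg), with a mirror 210 mm wide, 160 mm tall leaning back from its far edge. Origin: centre of the base's underside; x points from strip to glass (far side), y to the left seen from the robot, z up. The glass stands 88 mm along x from the origin, about 100 mm beyond the strip's ends
- toggle (a joint): red toggle lever on the right end of the mirror's base. 0: leans 0.5 rad towards the robot (off); 1.0: leans 0.5 rad towards the mirror side (fully on), where it meets its stop. It turns about the base's y axis, needs about 1 to 3 N at the tip and stays where it is left
- toggle_tip (a point): centre of the red ball (26 mm across) on the toggle lever's end, 45 mm from the pivot; the rod below it is 10 mm thick. The pivot is 44 mm above the table; its block (70 mm along x, 50 mm wide) ends 47 mm above the table. The ball travels 43 mm along the base's x axis from off to fully on, 84 mm above the table at both ends, 89 mm in the middle
- strip (a joint): how far the touch strip is pressed down (m): 0 free, 0.007 bottomed. Sprung: about 0.4 N to start it, 5.3 N at the bottom; it springs back. It sinks as one piece wherever touched, its five pieces with it. It feels a touch of 0.2 N; a fingertip lying over two pieces touches both. The dots lie on an arc of radius 130 mm, 20 degrees (45 mm) apart, bulging towards the robot
- dot1: piece 1 of 5 of the dark curved touch strip on the mirror's base, with a cream dot 6 mm across (the smallest, at the left end). The piece is 34 mm wide across the strip, 44 mm long along it. Origin: the dot's centre on the level top face, 34 mm above the table and 12 mm above the base; z up, y along the strip
- dot2: piece 2 of 5 of the dark curved touch strip on the mirror's base, with a cream dot 10 mm across. The piece is 34 mm wide across the strip, 44 mm long along it. Origin: the dot's centre on the level top face, 34 mm above the table and 12 mm above the base; z up, y along the strip
- dot3: piece 3 of 5 of the dark curved touch strip on the mirror's base, with a cream dot 14 mm across. The piece is 34 mm wide across the strip, 44 mm long along it. Origin: the dot's centre on the level top face, 34 mm above the table and 12 mm above the base; z up, y along the strip
- dot4: piece 4 of 5 of the dark curved touch strip on the mirror's base, with a cream dot 18 mm across. The piece is 34 mm wide across the strip, 44 mm long along it. Origin: the dot's centre on the level top face, 34 mm above the table and 12 mm above the base; z up, y along the strip
- dot5: piece 5 of 5 of the dark curved touch strip on the mirror's base, with a cream dot 22 mm across (the largest, at the right end, next to the toggle). The piece is 34 mm wide across the strip, 44 mm long along it. Origin: the dot's centre on the level top face, 34 mm above the table and 12 mm above the base; z up, y along the strip
- polish_coral: coral nail polish bottle, 30 mm wide, 70 mm tall with a black cap, standing in the pink tray; bystander
- polish_plum: dark plum nail polish bottle, 30 mm wide, 70 mm tall with a black cap, standing in the pink tray; bystander
- pusher: steel cuticle pusher, 125 mm long, 8 mm thick, lying in the pink tray; bystander
- lipstick: brass lipstick tube, 20 mm wide, 55 mm tall, standing loose on the mirror's base between touch strip and mirror glass; origin at the centre of its underside; bystander
- brush_cup: rose-gold cup of makeup brushes, 68 mm wide, 145 mm tall with the brushes, standing in the clear caddy; bystander
- compact: round brass powder compact, 68 mm wide, 14 mm thick, lying in the clear caddy; bystander

How it is judged:
On the way, in this order (a step that is already met when the one before it is completed fails the run):
1. the toggle is pushed over to on (value of joint toggle above 0.75 rad), for 0.1 s.
2. the fingertips touch the strip at dot 1 and are off the pieces next to it (value of joint toggle above 0.7 rad and contact force between the fingers and dot1 above 0.2 N and contact force between the fingers and dot2 below 0.1 N), for 0.1 s.
3. the fingertips touch the strip at dot 2 and are off the pieces next to it (value of joint toggle above 0.7 rad and contact force between the fingers and dot2 above 0.2 N and contact force between the fingers and dot1 below 0.1 N and contact force between the fingers and dot3 below 0.1 N), for 0.1 s.
4. the fingertips touch the strip at dot 3 and are off the pieces next to it (value of joint toggle above 0.7 rad and contact force between the fingers and dot3 above 0.2 N and contact force between the fingers and dot2 below 0.1 N and contact force between the fingers and dot4 below 0.1 N), for 0.1 s.
5. the fingertips touch the strip at dot 4 and are off the pieces next to it (value of joint toggle above 0.7 rad and contact force between the fingers and dot4 above 0.2 N and contact force between the fingers and dot3 below 0.1 N and contact force between the fingers and dot5 below 0.1 N), for 0.1 s.
6. the fingertips touch the strip at dot 5 and are off the pieces next to it (value of joint toggle above 0.7 rad and contact force between the fingers and dot5 above 0.2 N and contact force between the fingers and dot4 below 0.1 N), for 0.1 s.
At the end, for the whole second after the job is handed in: The toggle is on (0.75 or more of its 1.0 rad), the fingertips rest on the largest dot's piece alone with 0.2 to 15 N, the mirror base and every bystander are within 20 mm of where they started (value of joint toggle above 0.75 rad and contact force between the fingers and dot5 between 0.2 and 15 N and contact force between the fingers and dot1 below 0.1 N and contact force between the fingers and dot2 below 0.1 N and contact force between the fingers and dot3 below 0.1 N and contact force between the fingers and dot4 below 0.1 N and distance of each of mirror, polish_coral, polish_plum, pusher, lipstick, brush_cup, compact from where it was at the start of the episode below 0.02 m); the arm keeps its last pose, push and grip.
It fails at once if the touch strip is pressed hard (over 20 N) (contact force between anything else and strip above 20 N).
It fails at once if the mirror is shoved, lifted or tipped (over 20 mm, or 0.1 rad) (distance of mirror from where it was at the start of the episode above 0.02 m or angle between mirror's own z axis and vertical above 0.1 rad).
It fails at once if one of the cosmetics is lifted, carried, shoved (over 20 mm) or tipped (distance of any of polish_coral, polish_plum, pusher, lipstick, brush_cup, compact from where it was at the start of the episode above 0.02 m or angle between any of polish_coral, polish_plum, lipstick, brush_cup, compact's own z axis and vertical above 0.35 rad).
It also fails if it takes over 48 s, if anything falls off the work surface, if the arm or the gripper's body presses on something with over 40 N, if the wrist force passes 120 N, or if a joint passes its speed limit or range.

## Working session

There is one attempt and no reset: what is moved stays moved. The work goes in short steps, Python scripts to look and compute and a tool call to move; the robot and the scene stay as the last step left them, time stands still between calls to the robot, and variables do not carry over. Pictures are saved under pics/ and viewed, about 8 in all and at most 12, crops included, and the job is handed in when it is done.

Besides the shell and the picture viewer there is one more tool, called by a JSON object that holds its "method" and its "body". arm_command: Moves the arm, as the interface text tells. Its arguments: {"type":"object","properties":{"series":{"type":"array"},"jaw":{"type":"number"},"force":{"type":"number"}},"required":["series"]}

```bash
mkdir -p pics; python3 - <<'E'
from station import status, snapshot, camera_params
import cv2
for n in ("side","top"):
    p=camera_params(n); print(n,p["fovy"],p["cx"],p["cy"]); print(p["extrinsics"])
    cv2.imwrite(f"pics/{n}0.png",snapshot(n)[:,:,::-1])
s=status.sense(); print({k:s[k] for k in ("t","tcp_pos","tool_rot","force","finger_gap")})
E
```

```text
side 52.489136095523094 327.45516322729765 199.756614579097
[[-0.9552822  -0.19175289  0.22509278  0.26584879]
 [-0.29562066  0.63646943 -0.71240093  0.76944259]
 [-0.00665974 -0.747086   -0.66469403  0.7957495 ]
 [ 0.          0.          0.          1.        ]]
top 42.87382990088756 326.01127505820864 193.93468336666177
[[-0.01496877 -0.99368655  0.11118895  0.36281842]
 [-0.99987797  0.01437866 -0.0061073   0.00426129]
 [ 0.00447    -0.1112668  -0.99378052  1.55564255]
 [ 0.          0.          0.          1.        ]]
{'t': 0.1, 'tcp_pos': array([0.15058819, 0.60593174, 0.23043384]), 'tool_rot': array([-0.43580346,  0.55770241,  0.43516657,  0.55648309]), 'force': array([-0.06999646,  0.52710127,  0.6135956 ]), 'finger_gap': 1.0014367638169104}
```

View pics/top0.png

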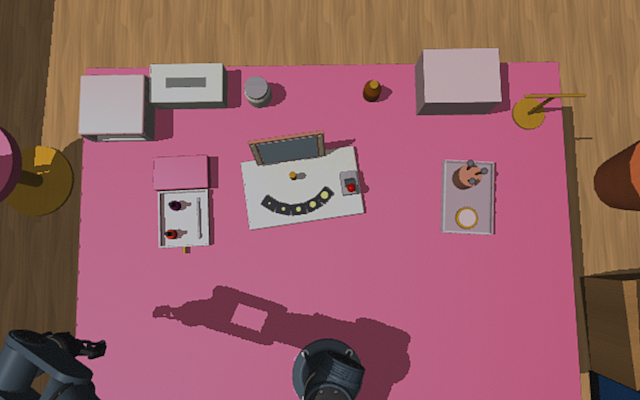

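View pics/side0.png

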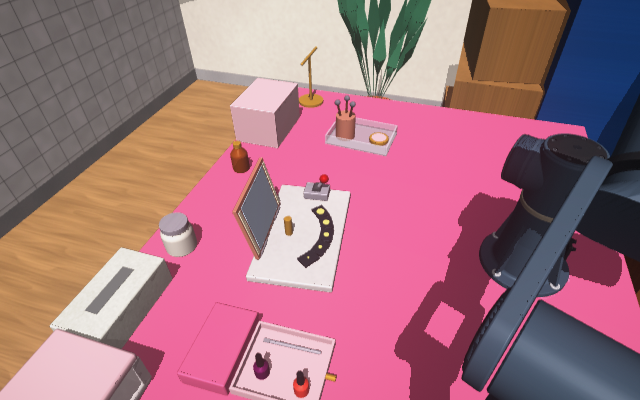

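The top view shows the base with corners near (241,163), (355,147), (364,213) and (248,229). The dots run from about (268,205) to (325,195), the red ball is near (351,188) and the lipstick near (293,175). The side view shows the same dots around (308,260) to (320,211), with the ball at (324,179).

```bash
cat > h.py <<'E'
import numpy as np, cv2
from station import status, snapshot, camera_params
def ray(n,uv):
    p=camera_params(n); f=200/np.tan(np.radians(p["fovy"])/2); E=np.array(p["extrinsics"])
    d=E[:3,:3]@np.array([(uv[0]-p["cx"])/f,(uv[1]-p["cy"])/f,1]); return E[:3,3],d/np.linalg.norm(d)
def plane(n,uv,z):
    o,d=ray(n,uv); return o+d*(z-o[2])/d[2]
def tri(a,b):
    (o1,d1),(o2,d2)=ray("top",a),ray("side",b)
    t=np.linalg.lstsq(np.c_[d1,-d2],o2-o1,rcond=None)[0]
    p,q=o1+t[0]*d1,o2+t[1]*d2; return (p+q)/2,np.linalg.norm(p-q)
def blobs(img,box,kind):
    x0,x1,y0,y1=box; h=cv2.cvtColor(img,cv2.COLOR_RGB2HSV)[y0:y1,x0:x1].astype(int)
    if kind=="red": m=((h[...,0]<6)|(h[...,0]>175))&(h[...,1]>180)&(h[...,2]>90)
    else: m=(h[...,0]>18)&(h[...,0]<40)&(h[...,1]>50)&(h[...,2]>90)
    n,_,s,c=cv2.connectedComponentsWithStats(m.astype(np.uint8),connectivity=8)
    return [(round(c[i][0]+x0,1),round(c[i][1]+y0,1),int(s[i][4])) for i in range(1,n)]
E
python3 - <<'E'
from h import *
T,S=[cv2.imread(f"pics/{n}0.png")[:,:,::-1].copy() for n in("top","side")]
for n,I,bd,br in(("top",T,(258,335,182,218),(340,362,175,200)),("side",S,(296,336,203,270),(312,335,170,190))):
    d=blobs(I,bd,"c"); r=blobs(I,br,"red"); print(n,d,r)
    for b in d: print(plane(n,b[:2],.034).round(4),b[2])
    if r: print("ball",plane(n,max(r,key=lambda b:b[2])[:2],.084).round(4))
for uv in((241,163),(355,147),(364,213),(248,229)): print("corner",plane("top",uv,.022).round(3))
cv2.imwrite("pics/z.png",np.hstack([cv2.resize(T[140:235,235:370],None,fx=3,fy=4),cv2.resize(S[165:285,230:350],(360,380))])[:,:,::-1])
E
```

```text
top [(np.float64(324.0), np.float64(194.5), 51), (np.float64(312.2), np.float64(203.8), 37), (np.float64(268.9), np.float64(202.9), 8), (np.float64(282.9), np.float64(208.5), 15), (np.float64(298.0), np.float64(208.6), 25)] [(np.float64(350.5), np.float64(187.3), 46)]
[0.5314 0.001  0.034 ] 51
[0.5039 0.0368 0.034 ] 37
[0.5085 0.1666 0.034 ] 8
[0.491  0.1247 0.034 ] 15
[0.4901 0.0795 0.034 ] 25
ball [ 0.5459 -0.0764  0.084 ]
side [(np.float64(319.9), np.float64(210.8), 43), (np.float64(325.6), np.float64(221.6), 31), (np.float64(325.9), np.float64(233.9), 22), (np.float64(319.6), np.float64(246.4), 13), (np.float64(307.6), np.float64(256.8), 5)] [(np.float64(323.5), np.float64(178.3), 55)]
[0.5302 0.0025 0.034 ] 43
[0.5027 0.0381 0.034 ] 31
[0.4885 0.0808 0.034 ] 22
[0.4907 0.1264 0.034 ] 13
[0.5083 0.1671 0.034 ] 5
ball [ 0.5443 -0.0767  0.084 ]
corner [0.633 0.253 0.022]
corner [ 0.678 -0.096  0.022]
corner [ 0.475 -0.119  0.022]
corner [0.432 0.231 0.022]
```

View pics/z.png

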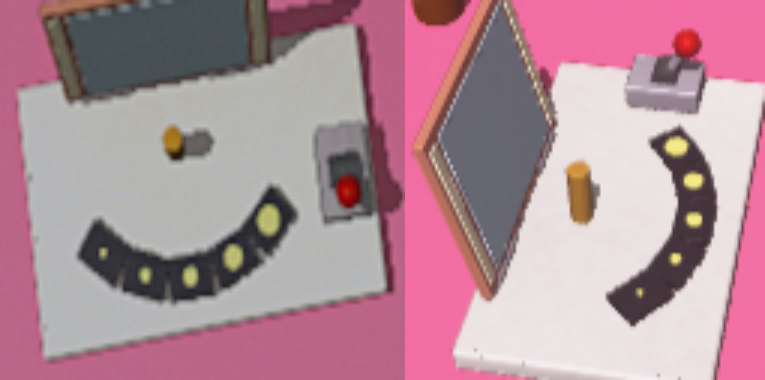

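```bash
cat >> h.py <<'E'
from scipy.spatial.transform import Rotation as Ro
D=np.array([[.5084,.1668],[.4909,.1255],[.4893,.0801],[.5033,.0375],[.5308,.0018]])
def togo(goal):
    s=status.sense(); R=Ro.from_quat(s["tool_rot"]).as_matrix()
    print("tcp",s["tcp_pos"].round(4),"F",s["force"].round(2),"gap",round(float(s["finger_gap"]),3),"t",round(s["t"],2),"q6",round(float(s["q"][5]),2))
    print("tool z yaw deg",np.degrees(np.arctan2(R[1,2],R[0,2])).round(2),"x axis",R[:,0].round(3))
    for g in np.atleast_2d(goal): print("shift mm",(R.T@(g-s["tcp_pos"])*1000).round(1))
E
python3 - <<'E'
from h import *
c=np.array([.4893,.0801])+.13*np.array([.991,.134])
for d in D: print(np.linalg.norm(d-c).round(4),np.degrees(np.arctan2(*(c-d)[::-1])).round(1))
togo([.502,-.082,.231]); print(Ro.from_quat(status.sense()["tool_rot"]).as_matrix().round(3))
E
```

```text
0.1298 -32.3
0.1303 -12.4
0.13 7.7
0.1296 27.6
0.1296 47.6
tcp [0.1506 0.6059 0.2304] F [-0.07  0.53  0.61] gap 1.001 t 0.1 q6 -0.18
tool z yaw deg 76.03 x axis [-0.001 -0.002 -1.   ]
shift mm [ 4.000e-01 -5.071e+02 -5.828e+02]
[[-0.001 -0.97   0.241]
 [-0.002  0.241  0.97 ]
 [-1.     0.    -0.002]]
```

{"method": "arm_command", "body": {"series": [[[0,-30,-34,0],[0,-30,-34,0],[0,-30,-34,0],[0,-30,-34,0],[0,-30,-34,0],[0,-30,-34,0],[0,-30,-34,0],[0,-30,-34,0],[0,-30,-34,0],[0,-30,-34,0]]], "jaw": 0, "force": 20}}

```text
t: 1.1
tcp_pos: [0.3602, 0.2025, 0.2313]
tool_rot: [-0.436, 0.557, 0.436, 0.557]
force: [0.7, 0.2, -0.9]
finger_gap: 0.002
```

{"method": "arm_command", "body": {"series": [[[0,-30,-34,0],[0,-30,-34,0],[0,-30,-34,0],[0,-30,-34,0],[0,-30,-34,0],[0,-30,-34,0],[0,-27,-39,0]]]}}

```text
t: 1.8
tcp_pos: [0.5028, -0.0833, 0.2311]
tool_rot: [-0.435, 0.557, 0.436, 0.557]
force: [1.8, 0.6, -0.3]
finger_gap: 0.0
```

{"method": "arm_command", "body": {"series": [[[0,0,0,0.149],[0,0,0,0.149],[0,0,0,0.149],[0,0,0,0.149],[0,0,0,0.149],[0,0,0,0.149],[0,0,0,0.149],[0,0,0,0.149],[0,0,0,0],[0,0,0,0]]]}}

```text
t: 2.8
tcp_pos: [0.5019, -0.0816, 0.2311]
tool_rot: [-0.049, 0.706, 0.049, 0.705]
force: [-1.0, -0.2, -0.1]
finger_gap: -0.001
```

```bash
python3 - <<'E'
from h import *
togo([[.502,-.082,.231],[.502,-.082,.072]])
E
```

```text
tcp [ 0.5019 -0.0816  0.2311] F [-1.   -0.17 -0.11] gap -0.001 t 2.8 q6 -0.52
tool z yaw deg 7.92 x axis [-0.001  0.    -1.   ]
shift mm [ 0.1 -0.5  0.1]
shift mm [ 1.591e+02 -5.000e-01  1.000e-01]
```

{"method": "arm_command", "body": {"series": [[[40,0,0,0],[40,0,0,0],[40,0,0,0],[25,0,0,0],[14,0,0,0],[0,0,0,0],[0,0,0,0]]]}}

```text
t: 3.5
tcp_pos: [0.5023, -0.0817, 0.0724]
tool_rot: [-0.048, 0.706, 0.048, 0.705]
force: [-0.6, -0.8, 0.2]
finger_gap: -0.001
```

```bash
python3 - <<'E'
from h import *
togo([.502,-.082,.072])
a=snapshot("top");b=snapshot("side")
cv2.imwrite("pics/a1.png",np.hstack([cv2.resize(a[150:235,270:370],(380,380)),cv2.resize(b[130:270,280:420],(400,380))])[:,:,::-1])
E
```

```text
tcp [ 0.5023 -0.0817  0.0724] F [-0.61 -0.8   0.21] gap -0.001 t 3.5 q6 -0.52
tool z yaw deg 7.81 x axis [-0.  0. -1.]
shift mm [ 0.4 -0.2 -0.4]
```

View pics/a1.png

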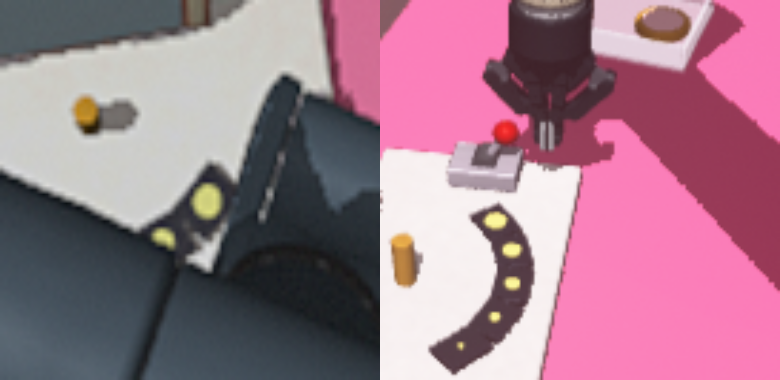

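The side view shows the shut fingers just on the robot side of the red ball, level with it, so I'm pushing now.

{"method": "arm_command", "body": {"series": [[[0,0,6,0],[0,0,6,0],[0,0,6,0],[0,0,6,0],[0,0,6,0],[0,0,6,0],[0,0,6,0],[0,0,4,0],[0,0,0,0]]]}}

```text
t: 4.5
tcp_pos: [0.5492, -0.0756, 0.0723]
tool_rot: [-0.048, 0.705, 0.048, 0.706]
force: [0.5, -0.0, 0.3]
finger_gap: -0.001
```

```bash
python3 - <<'E'
from h import *
togo([.56,-.074,.072])
b=snapshot("side"); print(blobs(b,(285,345,160,195),"red"))
for r in blobs(b,(285,345,160,195),"red"): print(plane("side",r[:2],.086).round(4))
cv2.imwrite("pics/a2.png",cv2.resize(b[130:270,250:420],None,fx=4,fy=4)[:,:,::-1])
E
```

```text
tcp [ 0.5492 -0.0756  0.0723] F [ 0.51 -0.02  0.31] gap -0.001 t 4.5 q6 -0.47
tool z yaw deg 7.75 x axis [ 0.002 -0.001 -1.   ]
shift mm [ 0.4  0.1 10.9]
[(np.float64(312.5), np.float64(176.2), 53)]
[ 0.5761 -0.0745  0.086 ]
```

{"method": "arm_command", "body": {"series": [[[0,0,4,0],[0,0,3,0],[0,0,3,0],[0,0,2,0],[0,0,0,0]]]}}

```text
t: 5.05
tcp_pos: [0.5597, -0.0738, 0.0721]
tool_rot: [-0.048, 0.706, 0.048, 0.705]
force: [-0.2, -0.2, -0.5]
finger_gap: 0.001
```

```bash
python3 - <<'E'
from h import *
togo([.561,-.074,.072])
b=snapshot("side")
for r in blobs(b,(285,345,160,195),"red"): print(r,plane("side",r[:2],.084).round(4))
E
```

```text
tcp [ 0.5597 -0.0738  0.0721] F [-0.23 -0.17 -0.46] gap 0.001 t 5.05 q6 -0.46
tool z yaw deg 7.74 x axis [-0.  0. -1.]
shift mm [ 0.1 -0.4  1.3]
(np.float64(308.8), np.float64(176.9), 50) [ 0.5859 -0.0708  0.084 ]
```

{"method": "arm_command", "body": {"series": [[[0,0,1,0],[0,0,1,0],[0,0,0,0]]]}}

```text
t: 5.4
tcp_pos: [0.561, -0.0735, 0.0722]
tool_rot: [-0.048, 0.706, 0.048, 0.705]
force: [-2.9, -0.4, -0.2]
finger_gap: -0.003
```

{"method": "arm_command", "body": {"series": [[[0,0,1,0],[0,0,0,0]]]}}

```text
t: 5.6
tcp_pos: [0.5612, -0.0734, 0.0721]
tool_rot: [-0.048, 0.707, 0.048, 0.704]
force: [-5.0, -0.9, -0.1]
finger_gap: 0.005
```

```bash
python3 - <<'E'
from h import *
togo([.561,-.074,.072])
b=snapshot("side")
for r in blobs(b,(285,345,160,195),"red"): print(r,plane("side",r[:2],.084).round(4))
for d in blobs(b,(296,336,203,270),"c"): print(d,plane("side",d[:2],.034).round(4))
cv2.imwrite("pics/a3.png",cv2.resize(b[130:270,250:420],None,fx=4,fy=4)[:,:,::-1])
E
```

```text
tcp [ 0.5612 -0.0734  0.0721] F [-4.96 -0.86 -0.05] gap 0.005 t 5.6 q6 -0.46
tool z yaw deg 7.76 x axis [-0.003  0.    -1.   ]
shift mm [ 0.1 -0.6 -0.3]
(np.float64(308.3), np.float64(177.0), 49) [ 0.5871 -0.07    0.084 ]
(np.float64(319.9), np.float64(210.8), 43) [0.5302 0.0025 0.034 ]
(np.float64(325.6), np.float64(221.6), 31) [0.5027 0.0381 0.034 ]
(np.float64(325.9), np.float64(233.9), 22) [0.4885 0.0808 0.034 ]
(np.float64(319.6), np.float64(246.4), 13) [0.4907 0.1264 0.034 ]
(np.float64(307.6), np.float64(256.8), 5) [0.5083 0.1671 0.034 ]
```

View pics/a3.png

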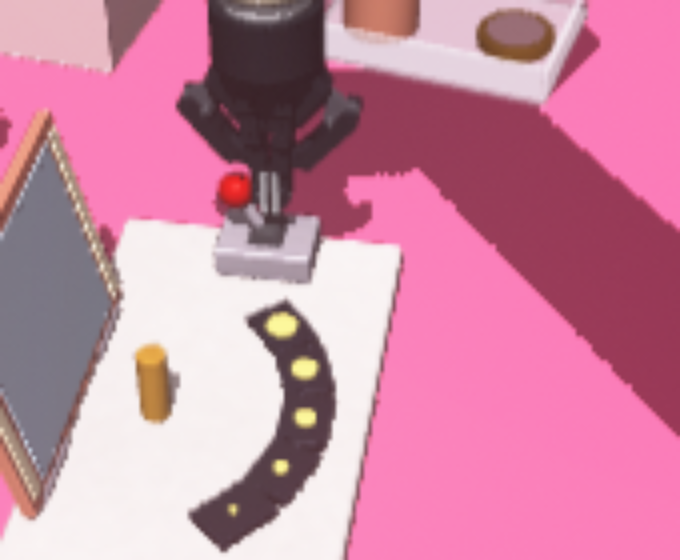

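The lever leans towards the mirror and meets its stop at 5 N; the dots have not moved. Next I back off, rise and turn.

{"method": "arm_command", "body": {"series": [[[0,0,-10,0],[0,0,-20,0],[-35,0,0,0],[-35,0,0,0],[0,0,0,0.14],[0,0,0,0.14],[0,0,0,0.14],[0,0,0,0.14],[0,0,0,0.14],[0,0,0,0]]]}}

```text
t: 6.65
tcp_pos: [0.5338, -0.0777, 0.1429]
tool_rot: [0.197, 0.678, -0.197, 0.68]
force: [0.2, 0.5, -0.1]
finger_gap: 0.003
```

```bash
python3 - <<'E'
from h import *
togo([[.5084,.1668,.142],[.5084,.1668,.045]])
E
```

```text
tcp [ 0.5338 -0.0777  0.1429] F [ 0.21  0.48 -0.07] gap 0.003 t 6.65 q6 0.21
tool z yaw deg -32.38 x axis [ 0.003 -0.001 -1.   ]
shift mm [   0.7  192.9 -152.4]
shift mm [  97.7  192.7 -152.7]
```

{"method": "arm_command", "body": {"series": [[[0,32,-25.5,0],[0,32,-25.5,0],[0,32,-25.5,0],[0,32,-25.5,0],[0,32,-25.5,0],[0,33,-25,0],[40,0,0,0],[40,0,0,0],[17,0,0,0],[0,0,0,0]]]}}

```text
t: 7.65
tcp_pos: [0.506, 0.1673, 0.0431]
tool_rot: [0.196, 0.681, -0.197, 0.678]
force: [0.5, -0.7, -0.0]
finger_gap: 0.001
```

```bash
python3 - <<'E'
from h import *
togo([.5084,.1668,.034])
b=snapshot("side")
for r in blobs(b,(285,345,160,195),"red"): print(r,plane("side",r[:2],.084).round(4))
cv2.imwrite("pics/a4.png",cv2.resize(b[160:300,250:420],None,fx=4,fy=4)[:,:,::-1])
E
```

```text
tcp [0.506  0.1673 0.0431] F [ 0.49 -0.69 -0.05] gap 0.001 t 7.65 q6 0.67
tool z yaw deg -32.21 x axis [-0.004 -0.    -1.   ]
shift mm [9.1 0.9 2.3]
```

View pics/a4.png

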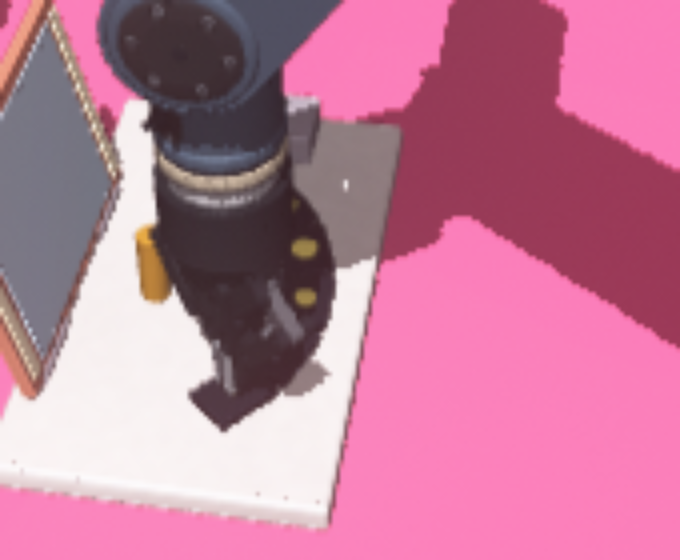

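The fingertips sit just above dot 1, near (225,385) in the crop. I'm lowering gently.

{"method": "arm_command", "body": {"series": [[[4,1,2,0],[3,0,0,0],[2,0,0,0],[1,0,0,0],[1,0,0,0],[0,0,0,0],[0,0,0,0]]]}}

```text
t: 8.4
tcp_pos: [0.5096, 0.167, 0.0344]
tool_rot: [0.197, 0.679, -0.197, 0.679]
force: [0.4, 0.9, -0.1]
finger_gap: -0.003
```

{"method": "arm_command", "body": {"series": [[[0.5,0,0,0],[0,0,0,0],[0,0,0,0]]]}}

```text
t: 8.7
tcp_pos: [0.5096, 0.167, 0.0338]
tool_rot: [0.197, 0.679, -0.197, 0.679]
force: [-0.2, 0.0, 0.4]
finger_gap: -0.001
```

```bash
python3 - <<'E'
from h import *
togo([.5084,.1668,.031])
print(status.sense()["ft_torque"])
E
```

```text
tcp [0.5096 0.167  0.0338] F [-0.18  0.03  0.37] gap -0.001 t 8.7 q6 0.67
tool z yaw deg -32.37 x axis [-0. -0. -1.]
shift mm [ 2.8 -0.8 -0.9]
[-0.02246053  0.00729561 -0.06271809]
```

{"method": "arm_command", "body": {"series": [[[1,0,0,0],[1,0,0,0],[1,0,0,0],[0,0,0,0],[0,0,0,0]]]}}

```text
t: 9.2
tcp_pos: [0.5097, 0.167, 0.0309]
tool_rot: [0.197, 0.679, -0.197, 0.679]
force: [-0.6, -0.3, 1.3]
finger_gap: -0.001
```

```bash
python3 - <<'E'
from h import *
togo([[.5084,.1668,.031],[.4909,.1255,.031]])
E
```

```text
tcp [0.5097 0.167  0.0309] F [-0.6  -0.34  1.33] gap -0.001 t 9.2 q6 0.67
tool z yaw deg -32.37 x axis [ 0.  0. -1.]
shift mm [-0.1 -0.8 -1. ]
shift mm [ -0.1 -45.1   6.4]
```

{"method": "arm_command", "body": {"series": [[[0.7,-0.8,-1,0],[0,0,0,0],[0,0,0,0],[0,0,0,0]]]}}

```text
t: 9.6
tcp_pos: [0.509, 0.1669, 0.0303]
tool_rot: [0.197, 0.679, -0.197, 0.68]
force: [2.7, 0.9, 1.9]
finger_gap: -0.001
```

{"method": "arm_command", "body": {"series": [[[0,-9,0.3,-0.07],[0,-9,0.3,-0.07],[0,-9,0.3,-0.07],[0,-9,0.3,-0.07],[0,-9,0.3,-0.07],[0,0,0,0],[0,0,0,0],[0,0,0,0]]]}}

```text
t: 10.4
tcp_pos: [0.4905, 0.1255, 0.03]
tool_rot: [0.076, 0.704, -0.076, 0.702]
force: [-0.9, -1.5, 1.9]
finger_gap: -0.0
```

```bash
python3 - <<'E'
from h import *
togo([[.4909,.1255,.030],[.4893,.0801,.030]])
E
```

```text
tcp [0.4905 0.1255 0.03  ] F [-0.95 -1.47  1.93] gap -0.0 t 10.4 q6 0.25
tool z yaw deg -12.35 x axis [-0.002 -0.    -1.   ]
shift mm [-0.   0.1  0.4]
shift mm [ -0.  -44.6   8.6]
```

Position is within 0.5 mm at dot 2 with about 2 N upward. On to dots 3 and 4.

{"method": "arm_command", "body": {"series": [[[0,-9,0.4,-0.07],[0,-9,0.4,-0.07],[0,-9,0.4,-0.07],[0,-9,0.4,-0.07],[0,-9,0.4,-0.07],[0,0,0,0],[0,0,0,0],[0,0,0,0]]]}}

```text
t: 11.2
tcp_pos: [0.4901, 0.0809, 0.0301]
tool_rot: [-0.048, 0.705, 0.047, 0.706]
force: [0.3, -2.1, 2.3]
finger_gap: -0.001
```

{"method": "arm_command", "body": {"series": [[[0,-9.1,0.3,-0.07],[0,-9.1,0.3,-0.07],[0,-9.1,0.3,-0.07],[0,-9.1,0.3,-0.07],[0,-9.1,0.3,-0.07],[0,0,0,0],[0,0,0,0],[0,0,0,0]]]}}

```text
t: 12.0
tcp_pos: [0.5039, 0.0377, 0.0302]
tool_rot: [-0.17, 0.686, 0.169, 0.687]
force: [1.1, -1.9, 2.2]
finger_gap: 0.0
```

```bash
python3 - <<'E'
from h import *
togo([[.5033,.0375,.030],[.5308,.0018,.030]])
E
```

```text
tcp [0.5039 0.0377 0.0302] F [ 1.06 -1.86  2.16] gap 0.0 t 12.0 q6 -0.63
tool z yaw deg 27.74 x axis [ 0.001 -0.    -1.   ]
shift mm [ 0.2  0.1 -0.6]
shift mm [  0.2 -44.3   7.1]
```

{"method": "arm_command", "body": {"series": [[[0,-9.1,0.3,-0.07],[0,-9.1,0.2,-0.07],[0,-9.1,0.2,-0.07],[0,-9.1,0.2,-0.07],[0,-9.1,0.2,-0.07],[0,0,0,0],[0,0,0,0],[0,0,0,0],[0,0,0,0]]]}}

```text
t: 12.9
tcp_pos: [0.5313, 0.0015, 0.0303]
tool_rot: [-0.287, 0.646, 0.286, 0.647]
force: [0.7, -1.1, 1.1]
finger_gap: -0.004
```

```bash
python3 - <<'E'
from h import *
togo([[.5308,.0018,.030]])
a=snapshot("top");b=snapshot("side")
for d in blobs(b,(296,336,203,270),"c"): print(d,plane("side",d[:2],.030).round(4))
cv2.imwrite("pics/a5.png",np.hstack([cv2.resize(a[130:240,150:370],None,fx=2,fy=3),cv2.resize(b[150:290,240:350],(300,330))])[:,:,::-1])
E
```

```text
tcp [0.5313 0.0015 0.0303] F [ 0.7  -1.11  1.13] gap -0.004 t 12.9 q6 -1.04
tool z yaw deg 47.82 x axis [ 0.001 -0.    -1.   ]
shift mm [ 0.3  0.5 -0.1]
(np.float64(317.5), np.float64(213.0), 2) [0.5351 0.0088 0.03  ]
(np.float64(321.0), np.float64(214.0), 1) [0.5247 0.0098 0.03  ]
(np.float64(323.0), np.float64(213.0), 1) [0.5207 0.0044 0.03  ]
(np.float64(325.9), np.float64(222.4), 34) [0.5022 0.0369 0.03  ]
(np.float64(326.0), np.float64(234.7), 22) [0.4885 0.0799 0.03  ]
(np.float64(319.8), np.float64(247.0), 10) [0.4908 0.1248 0.03  ]
(np.float64(308.0), np.float64(257.7), 7) [0.5077 0.1663 0.03  ]
```

View pics/a5.png

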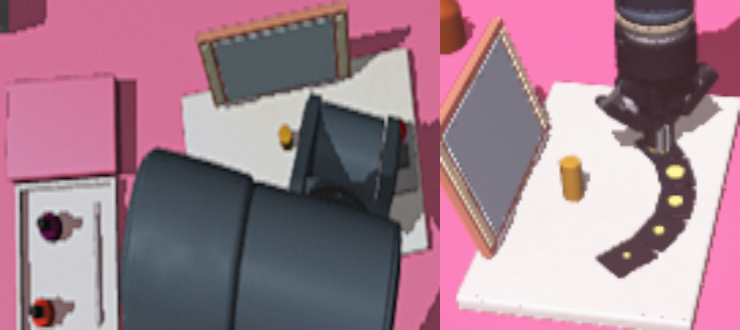

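The side view shows the shut fingertips on dot 5 only, with dots 1–4 clear and sunk about 0.7 px, so the strip is pressed. The lipstick is unmoved and some red ball shows in the top view. I'll check the toggle numerically and hand in.

```bash
python3 - <<'E'
from h import *
from station import ticket
a=snapshot("top")
r=blobs(a,(335,370,160,200),"red"); print(r)
for x in r: print(plane("top",x[:2],.084).round(4))
F=status.sense()["force"]; print(F)
if r and max(plane("top",x[:2],.084)[0] for x in r)>.575: print(ticket.sign_off())
E
```

```text
[(np.float64(351.0), np.float64(172.5), 2)]
[ 0.5894 -0.0787  0.084 ]
[ 0.77325007 -0.39488149  1.69414738]
the job is handed in; nothing more can be done
None
```

I pushed the toggle fully on, stroked the strip from dot 1 to dot 5 with the fingers shut, and handed the job in with the fingertips resting on dot 5. The hand-in gives no verdict, so these are my own checks.

- **Toggle:** I pushed until it met its stop, with about 5 N on the tool. The ball moved about 43 mm, which matches full travel. In the last top view only a sliver of the ball showed (2 pixels). That put it at x ≈ 0.589 m, against about 0.588 m expected for fully on.
- **Strip:** I pressed about 4 mm into it, with 1 to 2.3 N upward as read at each dot, where I paused 0.3–0.4 s. Positions were within about 1 mm of the dot centres I measured. These readings carry noise of about 1 N.
- **Final pose:** The TCP is 0.6 mm from the centre of dot 5, pressing with about 1 to 2 N. The last side view shows dots 1–4 clear of the fingers.
- **Surroundings:** After the toggle push the dots sat at exactly the same pixels as before. In the last views the lipstick and the nail polishes looked unmoved. I did not measure them, and the brush cup and compact were not in that last picture.

The whole job took about 13 s of the 48 s allowed.

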